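# Press the lid onto the ingredient canister

## Robot

A 6-joint arm with a two-finger parallel gripper is mounted at the origin on the work surface; the furniture and walls round the work are solid. World frame = base frame: x ahead of the robot, y to its left, z up, the work surface at z = 0. Lengths are in m, angles in rad, forces in N, time in s.
With the tool pointing down it reaches from about 0.375 to 0.825 m from the base axis. Payload 5.5 kg.
Tool frame: the origin (TCP) lies between the finger pads; the fingertips stand 17 mm ahead of it and the grasp point (between the pads) lies 2 mm behind it; z points along the fingers, y is the line along which they close (so a half turn about z gives the same grasp; the last joint's range is limited). The gripper opens to 85 mm and grips with 20 to 120 N. Pads are 22 mm wide; open, the fingers measure 114 mm over their backs; the gripper's body (76 mm by 85 mm) begins 54 mm behind the grasp point. The pads swing forward as they close: fully open they stand 13 mm farther back than shut.
Start: joints at [-1.332, 0.314, -0.047, 1.21, 0, 1.571], TCP at [0.142, -0.583, 0.248] pointing down, gripper open.
Joint ranges: [-2.67, 2.67], [-0.69, 1.73], [-1.03, 1.25], [-2.08, 2.16], [-1.42, 1.45], [-3.14, 3.14]. Speed limits (rad/s): [2.39, 2.39, 3.01, 3.14, 3.14, 3.14].

## Interface

Orientations are given as a unit quaternion [w, x, y, z].
In Python, from plant import ctrl gives the robot as it stands. Calls block until the motion is done:
- ctrl.movep(position, orientation): joint-space move of the TCP to a pose.
- ctrl.move_straight(position, feed=0.15, rot=None): straight line of the TCP; rot=None keeps the orientation; feed is the mean speed in m/s.
- ctrl.move_joints(angles): joint-space move.
- ctrl.grip(opening, force=None): finger opening in m; force is the grip in N (None keeps the last); returns when the fingers have stopped.
- ctrl.dwell(seconds).
- ctrl.solve_ik(position, orientation): joint angles nearest the present ones, or None.
- ctrl.state(): the state.
- ctrl.get_image(name): name is "scene" or "top" or "wrist"; returns (picture, depth): 480x640x3 uint8, blue, green, red; 480x640 float32, m along the optical axis (not along the pixel's ray), 0 where there is no reading.
- ctrl.camera_params(name): a dict with "fx", "fy", "cx", "cy" (pixels), "R" (3x3) and "t" (3): a world point X has camera coordinates R X + t. Camera axes: x right, y down, z forward; pixel columns grow to the right and rows downward; lengths in m; the calibration is good to about 2 mm. The wrist camera is an equidistant fisheye: a pixel r from the principal point sees the ray r / f radians off the axis. A picture is of the moment at which its call begins: read the wrist's pose just before it. camera_params takes no time and is no camera call; for the wrist camera it gives the pose at the moment of the call.
A pose or a line that the arm cannot do raises ctrl.IKError and nothing moves.
- ctrl.finish_job(): hands the job in; it is judged then, once.
Trained networks look in the newest picture that a camera, given by its name, has taken for a name from the list of things; names that differ only in an ending like _2 or _b are one class to them, and where a whole thing is asked for, a point or a joint stands for the part that bears it (a point fixed in the world has none). Each returns a list of dicts, best first, with "score" (0 to 1); they miss things now and then, are a little off and sometimes report something else, mostly with a low value. They report only what shows in the picture. A call takes as long as a camera call. They do not tell look-alikes from the thing itself.
- ctrl.outline_of(camera, thing): "pixels" (480x640 bool, what is visible of it) and "extent" ([left, top, right, bottom] in pixels, round what is visible of it).
- ctrl.pinpoint(camera, thing): "xy" ([column, row] in pixels: a listed point, or the origin of a listed thing).
The state is a dict: "clock": time; "joints": joint angles; "qd": joint speeds; "effort": joint torques, N m; "position": TCP position; "tool_rot": TCP orientation; "contact_force": force on the tool from outside, world axes, zero at the start; "wrist_torque": the same for the moment, N m; "gripper_width": finger opening in m; "grip_force": force on a finger pad.
Only numpy, scipy, OpenCV 4.12 (cv2) and the standard library are available. Lean on these libraries where they do the work, as an engineer would, in place of code of your own. Each camera call takes 0.05 s, during which the arm holds its last target. There are 200 camera calls.

## Task

Close the open steel canister: set on the lid that fits it, the larger of the two, and press it down with the fingers until it snaps in and sits level, fully down on the rim all round. Leave the smaller lid alone.

Things in the scene. Friction and masses are not known exactly. Their poses are not given: they have to be found in the camera images.
- lid_knob (a point): centre of the head (24 mm across, 26 mm high) of the black knob on the larger loose round steel lid, 0.15 kg. The lid's disc is 116 mm across, 4 mm thick, its top 26 mm and underside 30 mm below this point; under it a tapered plug, 94 mm at its widest, 76 mm across its bottom. It lies plug down, this point 49 mm above the table. z up; yaw does not matter.
- canister_mouth (a point): centre of the mouth of the open round steel canister, at rim height, 70 mm above the table; 106 mm across outside, 100 mm inside; fast to the table; z up. Sprung catches inside the rim stop a lid that is just laid on 4 to 9 mm up, often askew; about 10 to 15 N down on its knob snaps it past them. Fully down, the disc lies on the rim and lid_knob is 30 mm above this point.
- small_lid_knob (a point): centre of the knob of a smaller lid of the same make, only 84 mm across, too small for this canister; knob of the same size, also 49 mm above the table. Leave it where it lies.
There are look-alikes about, which are no part of the job. What is shaped like the part that bears lid_knob but orange is not meant.

How it is judged:
On the way:
1. the fingers set or press the larger lid in the canister's mouth (it is not dropped from a height) (z of lid_knob in the frame of canister_mouth below 0.045 m and horizontal distance between lid_knob and canister_mouth below 0.01 m and contact force between the fingers and lid above 0.5 N), for 0.05 s.
At the end, for the whole second after the job is handed in: the larger lid rests in the canister's mouth, within 10 mm of its centre, its disc within 3 mm of lying on the rim (knob centre 30 mm above the mouth) and level within 2 degrees, released and at rest (z of lid_knob in the frame of canister_mouth between 0.025 and 0.033 m and horizontal distance between lid_knob and canister_mouth below 0.01 m and angle between lid_knob's own z axis and vertical below 0.035 rad and linear speed of lid below 0.02 m/s); the robot touches nothing.
It fails at once if the smaller lid is moved more than 30 mm (distance of small_lid_knob from where it was at the start of the episode above 0.03 m).
It also fails if it takes over 48 s, if anything falls off the work surface, if the arm or the gripper's body presses on something with over 40 N, if the wrist force passes 120 N, or if a joint passes its speed limit or range.

## Working session

There is one attempt and no reset: what is moved stays moved. The work goes in short steps, each a Python script; the robot and the scene stay as the last script left them, time stands still between calls to the robot, and variables do not carry over. Pictures are saved under pics/ and viewed, at most 10 in all, crops included, and the job is handed in when it is done.

```bash
mkdir -p pics
cat > h.py <<'E'
import numpy as np, cv2
from plant import ctrl
def ray3(name,u,v,P=None,depth=None,z=None):
    P=P or ctrl.camera_params(name); R=np.array(P["R"]);t=np.array(P["t"])
    a=(u-P["cx"])/P["fx"]; b=(v-P["cy"])/P["fy"]
    if name=="wrist":
        r=np.hypot(a,b); s=np.tan(r)/r if r>1e-9 else 1; a*=s;b*=s
    d=R.T@np.array([a,b,1.]); c=-R.T@t
    k=depth if z is None else (z-c[2])/d[2]
    return c+k*d
E
python3 - <<'E'
from h import *
for n in ("scene","top"):
    im,d=ctrl.get_image(n); cv2.imwrite(f"pics/{n}1.png",im); np.save(f"{n}d.npy",d)
    for th,z in (("lid_knob",.049),("small_lid_knob",.049),("canister_mouth",.07)):
        for r in ctrl.pinpoint(n,th):
            print(n,th,round(r["score"],2),np.round(r["xy"]),np.round(ray3(n,*r["xy"],z=z),3))
print(ctrl.state()["clock"])
E
```

```text
scene lid_knob 0.73 [376. 233.] [ 0.383 -0.175  0.049]
scene lid_knob 0.59 [394. 176.] [ 0.462 -0.405  0.049]
scene small_lid_knob 0.82 [317. 216.] [ 0.536 -0.151  0.049]
scene canister_mouth 0.83 [247. 337.] [0.425 0.247 0.07 ]
top lid_knob 0.76 [456. 257.] [ 0.457 -0.399  0.049]
top lid_knob 0.65 [354. 293.] [ 0.377 -0.181  0.049]
top small_lid_knob 0.58 [342. 214.] [ 0.546 -0.153  0.049]
top canister_mouth 0.58 [149. 266.] [0.429 0.25  0.07 ]
0.4
```

View pics/top1.png

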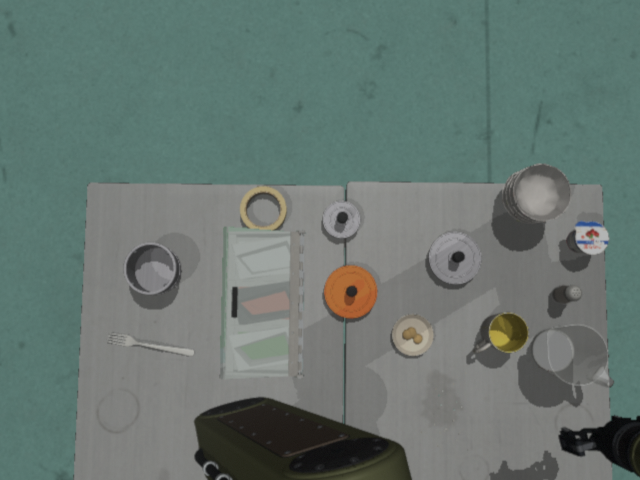

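View pics/scene1.png

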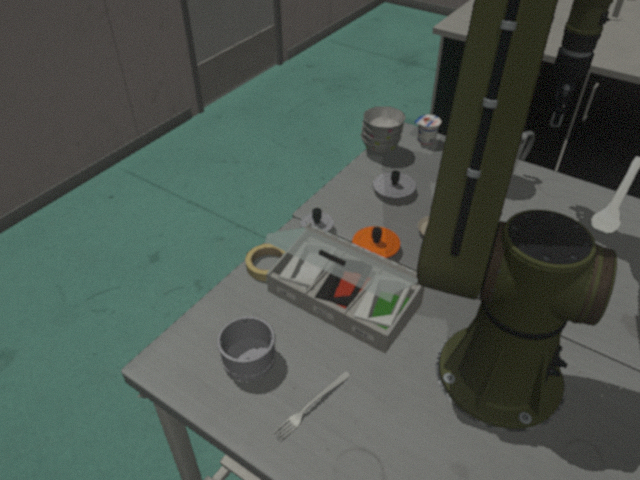

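The top view shows three lid-like things: steel large at (456,257), orange look-alike at (351,291) and steel small at (342,216). The mouth of the canister is at (152,268). I choose (456,257), at about (0.458,-0.40), and will check it from the wrist camera.

Run:
```python
from h import *
s=ctrl.state(); print(np.round(s["tool_rot"],3))
q=[0,1,0,0]
opts=[]
for a in np.arange(0,np.pi,np.pi/8):
    qq=[0,np.cos(a/2),np.sin(a/2),0]
    for p in ([.458,-.4,.047],[.427,.248,.1]):
        j=ctrl.solve_ik(p,qq); print(round(a,2),None if j is None else np.round(j,2))
ctrl.movep([.458,-.40,.20],s["tool_rot"])
P=ctrl.camera_params("wrist"); im,d=ctrl.get_image("wrist"); cv2.imwrite("pics/w1.png",im)
for r in ctrl.pinpoint("wrist","lid_knob"): print(round(r["score"],2),np.round(r["xy"]),np.round(ray3("wrist",*r["xy"],P=P,z=.049),4))
print(ctrl.state()["clock"],ctrl.state()["position"],ctrl.state()["joints"])
```

```text
[-0.     0.993  0.119 -0.   ]
0.0 [-0.72  0.48 -0.3   0.8   0.    2.42]
0.0 [ 0.53  0.23 -0.52  0.82  0.   -2.62]
0.39 [-0.72  0.48 -0.3   0.8   0.    2.03]
0.39 [ 0.53  0.23 -0.52  0.82  0.   -3.01]
0.79 [-0.72  0.48 -0.3   0.8   0.    1.64]
0.79 [ 0.53  0.23 -0.52  0.82  0.    2.88]
1.18 [-0.72  0.48 -0.3   0.8   0.    1.25]
1.18 [ 0.53  0.23 -0.52  0.82  0.    2.49]
1.57 [-0.72  0.48 -0.3   0.8   0.    0.85]
1.57 [ 0.53  0.23 -0.52  0.82  0.    2.1 ]
1.96 [-0.72  0.48 -0.3   0.8   0.    0.46]
1.96 [ 0.53  0.23 -0.52  0.82  0.    1.7 ]
2.36 [-0.72  0.48 -0.3   0.8   0.    0.07]
2.36 [ 0.53  0.23 -0.52  0.82  0.    1.31]
2.75 [-0.72  0.48 -0.3   0.8   0.   -0.33]
2.75 [ 0.53  0.23 -0.52  0.82  0.    0.92]
0.85 [ 66. 248.] [ 0.3808 -0.175   0.049 ]
0.72 [319. 223.] [ 0.4583 -0.4008  0.049 ]
1.875 [ 0.45714159 -0.40110272  0.2002535 ] [-7.20113782e-01  3.50451013e-01 -1.06286076e-01  1.11388860e+00
 -1.59175346e-04  2.18454024e+00]
```

View pics/w1.png

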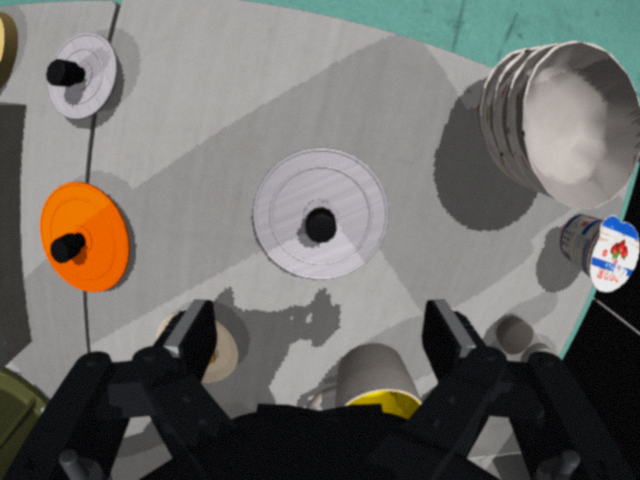

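The wrist view confirms it: the larger steel lid is centred at (320,214) with its knob at (320,225), and the orange and small lids are off to the left. Next I grasp, lift, and refine the canister rim from the saved top depth.

Run:
```python
from h import *
for n in ("top","scene"):
    d=np.load(n+"d.npy"); P=ctrl.camera_params(n)
    R=np.array(P["R"]);t=np.array(P["t"])
    v,u=np.mgrid[:480,:640]
    X=np.stack([(u-P["cx"])/P["fx"]*d,(v-P["cy"])/P["fy"]*d,d],-1)
    W=(X-t)@R
    m=(d>0)&(np.hypot(W[...,0]-.427,W[...,1]-.249)<.065)&(abs(W[...,2]-.07)<.006)
    p=W[m]; c,r=cv2.minEnclosingCircle(p[:,:2].astype(np.float32))
    A=np.c_[2*p[:,:2],np.ones(len(p))]; s=np.linalg.lstsq(A,(p[:,:2]**2).sum(1),rcond=None)[0]
    print(n,m.sum(),np.round(c,4),round(r,4),"lsq",np.round(s[:2],4),np.sqrt(s[2]+s[0]**2+s[1]**2))
ctrl.grip(.06,40)
ctrl.move_straight([.458,-.401,.047],feed=.1)
ctrl.grip(0,40); s=ctrl.state(); print(s["gripper_width"],s["grip_force"],s["contact_force"])
ctrl.move_straight([.458,-.401,.2],feed=.1)
s=ctrl.state(); print(s["clock"],s["gripper_width"],s["contact_force"])
j=np.array(s["joints"]); j[0]=.30
ctrl.move_joints(j)
P=ctrl.camera_params("wrist"); im,d=ctrl.get_image("wrist"); cv2.imwrite("pics/w2.png",im)
for th,z in (("canister_mouth",.07),("lid_knob",.2)):
  for r in ctrl.pinpoint("wrist",th): print(th,round(r["score"],2),np.round(r["xy"]),np.round(ray3("wrist",*r["xy"],P=P,z=z),4))
s=ctrl.state(); print(s["clock"],s["position"],s["tool_rot"],s["gripper_width"])
```

```text
top 455 [0.4229 0.251 ] 0.0559 lsq [0.423  0.2504] 0.052120900578927064
scene 593 [0.4264 0.2509] 0.0575 lsq [0.4247 0.2514] 0.05189769605864654
0.022799735430417797 39.05005931854248 [-0.67658089  0.14899298  3.1355596 ]
6.0333 0.022790559286801893 [-0.21185919 -0.88406363 -2.2231121 ]
canister_mouth 0.58 [102. 207.] [0.4247 0.2519 0.07  ]
canister_mouth 0.18 [321. 329.] [0.5583 0.1013 0.07  ]
8.3083 [0.5813914  0.17889101 0.19924684] [-2.48106228e-04  8.09037182e-01  5.87756992e-01 -7.03681044e-04] 0.022590941927129234
```

View pics/w2.png

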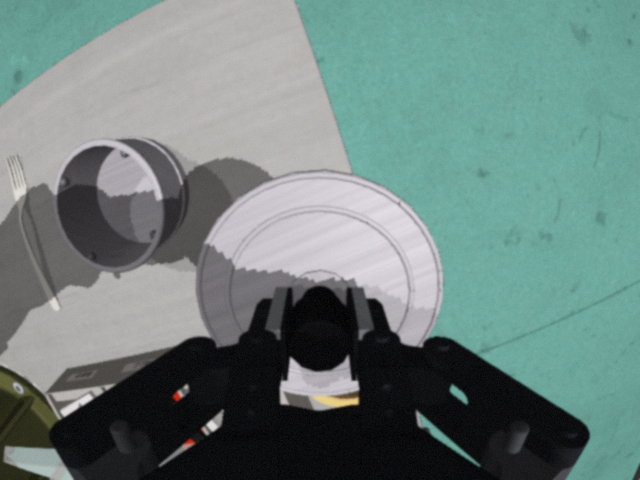

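The wrist view shows the lid held level (knob at 320,328) and the canister mouth at about (110,205). I use (0.4245,0.251) for the mouth and lower the lid in, pressing while gripped under force watch.

Run:
```python
from h import *
c=[.4245,.251]; q=ctrl.state()["tool_rot"]
ctrl.grip(0,80)
f0=np.array(ctrl.state()["contact_force"])
ctrl.movep([*c,.17],q)
ctrl.move_straight([*c,.125],feed=.1)
for z in np.arange(.120,.0955,-.002):
    ctrl.move_straight([*c,z],feed=.03)
    s=ctrl.state(); f=np.array(s["contact_force"])-f0
    print(round(z,3),np.round(s["position"],4),np.round(f,1),np.round(s["wrist_torque"],2))
    if f[2]>30: break
print(s["clock"],s["gripper_width"])
P=ctrl.camera_params("wrist"); im,d=ctrl.get_image("wrist"); cv2.imwrite("pics/w3.png",im)
```

```text
0.12 [0.4246 0.251  0.1202] [ 0.2 -0.5 -0.1] [-0.03  0.04  0.05]
0.118 [0.4244 0.251  0.118 ] [ 0.  -0.1  0.5] [ 0.02  0.03 -0.02]
0.116 [0.4244 0.2509 0.1159] [-0.5 -0.8  1.3] [0.04 0.05 0.03]
0.114 [0.4244 0.2509 0.1138] [ 0.3  0.1 -0. ] [0.05 0.03 0.02]
0.112 [0.4244 0.2509 0.1119] [0.1 0.6 1. ] [-0.02 -0.    0.  ]
0.11 [0.4244 0.2509 0.1098] [-0.2 -0.4  0.6] [ 0.01 -0.02  0.  ]
0.108 [0.4244 0.2509 0.1078] [1.4 0.  0.5] [ 0.   -0.    0.03]
0.106 [0.4246 0.2513 0.1061] [0.  1.6 1.1] [0.27 0.07 0.  ]
0.104 [0.4246 0.251  0.1039] [ 0.7 -0.2  1.7] [ 0.17 -0.13 -0.03]
0.102 [0.4243 0.2508 0.1015] [ 1.9  1.  -2.2] [ 0.17 -0.36  0.04]
0.1 [0.424  0.2507 0.0994] [ 1.3 -0.1 -4. ] [ 0.22 -0.27 -0.05]
0.098 [0.4243 0.251  0.0985] [-2.  -0.   6.7] [-0.06  0.5   0.01]
0.096 [0.4244 0.2511 0.0984] [-7.2 -5.9 26.5] [-0.86  1.84  0.03]
13.175 0.021829262088596937
```

View pics/w3.png

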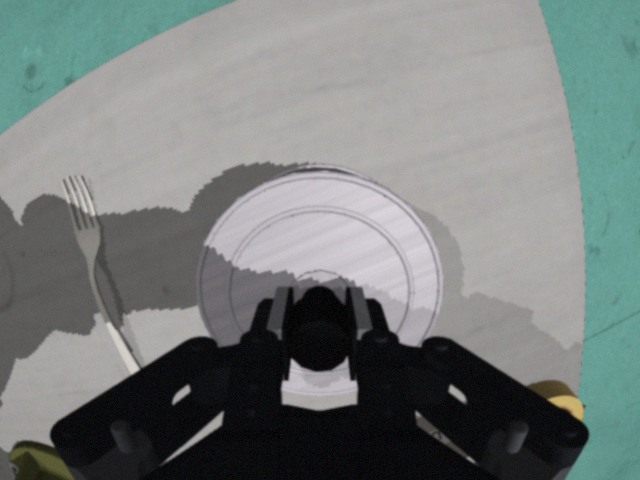

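The wrist picture shows the lid seated under the gripper at (320,280). It snapped in (force dropped at z 0.101) and met a hard stop at TCP 0.0984. I release, give one top press with closed fingers to make sure, then check.

Run:
```python
from h import *
c=[.4244,.251]
ctrl.move_straight([*c,.0985],feed=.05)
ctrl.grip(.06); ctrl.move_straight([*c,.16],feed=.1); ctrl.grip(0,30)
f0=np.array(ctrl.state()["contact_force"])
ctrl.move_straight([*c,.134],feed=.1)
for z in np.arange(.132,.122,-.001):
    ctrl.move_straight([*c,z],feed=.03)
    s=ctrl.state(); f=np.array(s["contact_force"])-f0
    print(round(z,3),np.round(s["position"],4),np.round(f,1))
    if f[2]>20: break
ctrl.move_straight([*c,.25],feed=.15)
P=ctrl.camera_params("wrist"); im,d=ctrl.get_image("wrist"); cv2.imwrite("pics/w4.png",im)
s=ctrl.state(); q=s["tool_rot"]
# plane fit of the disc from wrist depth
R=np.array(P["R"]);t=np.array(P["t"]); v,u=np.mgrid[:480,:640]
a=(u-P["cx"])/P["fx"];b=(v-P["cy"])/P["fy"];r=np.hypot(a,b)+1e-9;k=np.tan(np.minimum(r,1.4))/r
W=(np.stack([a*k*d,b*k*d,d],-1)-t)@R
m=(d>0)&(abs(np.hypot(W[...,0]-c[0],W[...,1]-c[1])-.040)<.015)&(abs(W[...,2]-.076)<.015)
p=W[m]; s3=np.linalg.lstsq(np.c_[p[:,:2]-c,np.ones(len(p))],p[:,2],rcond=None)[0]
print("plane",m.sum(),np.round(s3,4),"expect z .074")
for r in ctrl.pinpoint("wrist","lid_knob"): print(round(r["score"],2),np.round(r["xy"]),np.round(ray3("wrist",*r["xy"],P=P,z=.1),4))
print(s["clock"])
```

```text
0.132 [0.4247 0.2512 0.1324] [-0.2  0.2 -0.4]
0.131 [0.4245 0.251  0.1311] [-1.6 -0.7  0.6]
0.13 [0.4245 0.2511 0.1301] [-0.6 -0.2 -0.1]
0.129 [0.4245 0.2511 0.13  ] [-3.3 -2.4 10.3]
0.128 [0.4246 0.2511 0.13  ] [-5.8 -4.1 19.2]
0.127 [0.4246 0.2511 0.1299] [-9.4 -4.9 27.1]
plane 10302 [-0.0008  0.      0.0741] expect z .074
0.93 [320. 225.] [0.4245 0.2502 0.1   ]
18.2167
```

View pics/w4.png

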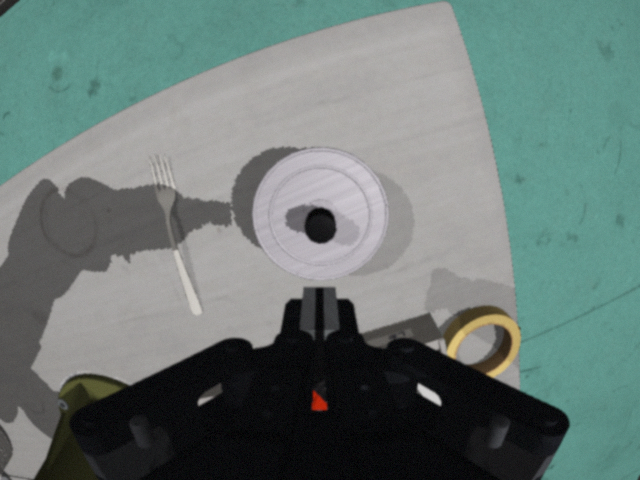

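The picture shows the lid centred on the canister at (320,214). Its disc is level at z 0.0741 (0.074 expected), with the fingers clear.

```bash
python3 -c "
from plant import ctrl
print(ctrl.finish_job())"
```

```text
the job is handed in; nothing more can be done
None
```

The larger steel lid is snapped into the canister, measured level and fully down on the rim. The arm is clear, the smaller lid was not touched, and the job was handed in at about 18 s; no verdict came back.

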